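# Unstack the wireless sensors onto their charging cradles

## Robot

A 7-joint arm with a two-finger parallel gripper is mounted at the origin on the work surface. World frame = base frame: x ahead of the robot, y to its left, z up, the work surface at z = 0. Lengths are in mm, angles in rad, forces in N, time in s.
With the tool pointing down it reaches from about 350 to 900 mm from the base axis. Payload 19.9 kg.
Tool frame: the origin (TCP) lies on the front face of the gripper's body, between the roots of the fingers; the fingertips stand 73 mm ahead of it and the grasp point (between the pads) lies 54 mm ahead of it; z points along the fingers, y is the line along which they close (so a half turn about z gives the same grasp; the last joint's range is limited). The gripper opens to 85 mm and grips with 20 to 120 N. Pads are 22 mm wide; open, the fingers measure 114 mm over their backs; the gripper's body (76 mm by 85 mm) begins 54 mm behind the grasp point. The pads swing forward as they close: fully open they stand 13 mm farther back than shut.
Start: joints at [1.264, 0.417, -0.01, 1.614, 0.005, 1.111, -0.053], TCP at [164.176, -603.038, 303.86] pointing down, gripper open.
Joint ranges: [-2.81, 2.81], [-0.39, 2.02], [-1.27, 1.25], [0.06, 2.57], [-1.19, 4.33], [0.19, 2], [-2.82, 2.82]. Speed limits (rad/s): [1.89, 1.89, 2.39, 2.39, 3.01, 3.01, 3.01].

## Interface

Orientations are given as a rotation vector (axis times angle).
In Python, from workcell import robot gives the robot as it stands. The module is installed in compiled form; this text tells all that it offers.
- The arm moves only by the tool send_rows, never from a script. Its argument "plan" is one flat list of numbers, 7 for each row, row after row: the shift along the tool's x, y, z in mm, then the turn, a rotation vector about the tool's x, y, z in degrees, then the finger opening in mm, from 0 to 85.4. In form: [x, y, z, rx, ry, rz, hand, x, y, z, rx, ry, rz, hand, ...]. A call has 1 to 20 rows; each row is the pose to reach, as a shift and turn from the pose commanded when the call began, along the tool's axes at that moment; what a row does not reach only later rows make up. A row lasts 1/10 s, in which the tool goes at most 50 mm and 8.59 degrees, less where a joint would pass 70% of its speed; a pose out of reach is approached as far as the arm can. A call with a gripper value outside its range is refused whole. The fingers move at their own pace and stop on an object; the grip force is fixed at half the most. Time passes only in rows, so rows that repeat a pose let the fingers close. It gives the time, the measured TCP pose, the force, the opening and the grip force at its end, in the units of the state.
- robot.get_obs(): the state, without advancing time (a new reading comes with each control period).
- robot.camera(name): name is "scene" or "top" or "wrist"; returns a dict with "image" (420x560x3 uint8, red, green, blue), "fx", "fy", "cx", "cy" (pixels), "distortion" ([k1, k2, p1, p2, k3] as OpenCV has them; the pictures are not rectified), "world_from_camera" (4x4, takes a point from camera to world coordinates). Camera axes: x right, y up, looking along -z (the intrinsics and any distortion apply to the point x, -y, -z); pixel columns grow to the right and rows downward; lengths in mm; the calibration is good to about 2 mm. A picture is of the moment at which its call begins. There is no depth.
- robot.job_done(): hands the job in; it is judged then, once.
Trained networks look in a picture, given as the dict that the camera call returned (one of the last four; its "shot" number tells which), for a name from the list of things; names that differ only in an ending like _2 or _b are one class to them, and where a whole thing is asked for, a point or a joint stands for the part that bears it (a point fixed in the world has none). Each returns a list of dicts, best first, with "confidence" (0 to 1); they miss things now and then, are a little off and sometimes report something else, mostly with a low value. They report only what shows in the picture. A call takes as long as a camera call. They do not tell look-alikes from the thing itself.
- robot.boxes_of(target, picture): "position" ([x, y, z] in mm, in world coordinates, good to about 4 mm: the middle of the surface that is visible of it).
- robot.silhouettes(target, picture): "mask" (420x560 bool, what is visible of it).
The state is a dict: "time_s": time; "joints": joint angles; "qvel": joint speeds; "joint_efforts": joint torques, N m; "ee_pos": TCP position; "tcp_rot": TCP orientation; "contact_force": force on the tool from outside, world axes, zero at the start; "moment": the same for the moment, N m; "width": finger opening in mm; "grasp_force": force on a finger pad.
Only numpy, scipy, OpenCV 4.12 (cv2) and the standard library are available. Lean on these libraries where they do the work, as an engineer would, in place of code of your own. Each camera call takes 0.05 s, during which the arm holds its last target. There are 200 camera calls.

## Task

The practical is over: take the criss-cross pile of four wireless sensors apart from the top down and set each one lengthwise and flat in the charging cradle of its own colour, both upper sensors before the lower two. Set them down rather than dropping them, let go of them, and leave the tube rack and the beaker where they stand.

Things in the scene. Friction and masses are not known exactly. Their poses are not given: they have to be found in the camera images.
- yellow_center (a point): Centre (half-way up) of the yellow wireless sensor: a loose yellow bar with black end caps, 125 long (x) x 30 wide (y) x 28 high (z) mm, 110 g. At the start one of the two UPPER bars, lying across the lower two (centre 46 above the bench). Criss-cross pile: the 2 bars of a layer are parallel, 68 apart between centres, a gap of 38 (open the gripper only part way). Either end may lead.
- blue_center (a point): Centre (half-way up) of the blue wireless sensor: a loose blue bar with black end caps, 125 long (x) x 30 wide (y) x 28 high (z) mm, 110 g. At the start one of the two UPPER bars, lying across the lower two (centre 46 above the bench). Criss-cross pile: the 2 bars of a layer are parallel, 68 apart between centres, a gap of 38 (open the gripper only part way). Either end may lead.
- red_center (a point): Centre (half-way up) of the red wireless sensor: a loose red bar with black end caps, 125 long (x) x 30 wide (y) x 28 high (z) mm, 110 g. At the start one of the two LOWER bars, under the upper two, on a grey mat 4 thick (centre 18 above the bench). Criss-cross pile: the 2 bars of a layer are parallel, 68 apart between centres, a gap of 38 (open the gripper only part way). Either end may lead.
- green_center (a point): Centre (half-way up) of the green wireless sensor: a loose green bar with black end caps, 125 long (x) x 30 wide (y) x 28 high (z) mm, 110 g. At the start one of the two LOWER bars, under the upper two, on a grey mat 4 thick (centre 18 above the bench). Criss-cross pile: the 2 bars of a layer are parallel, 68 apart between centres, a gap of 38 (open the gripper only part way). Either end may lead.
- cradle_yellow: Yellow charging cradle, fixed: a yellow plate 153 (x) x 58 (y) x 4 mm thick with grey end walls and corner lips 12 above the bench. Origin: middle of its underside, at bench level. Pocket inside the lips 145 x 50: 10 to spare around a sensor. No side lip within 46 of the middle: room for fingers. A seated sensor's centre is 18 above the bench.
- cradle_blue: Blue charging cradle, fixed: a blue plate 153 (x) x 58 (y) x 4 mm thick with grey end walls and corner lips 12 above the bench. Origin: middle of its underside, at bench level. Pocket inside the lips 145 x 50: 10 to spare around a sensor. No side lip within 46 of the middle: room for fingers. A seated sensor's centre is 18 above the bench.
- cradle_red: Red charging cradle, fixed: a red plate 153 (x) x 58 (y) x 4 mm thick with grey end walls and corner lips 12 above the bench. Origin: middle of its underside, at bench level. Pocket inside the lips 145 x 50: 10 to spare around a sensor. No side lip within 46 of the middle: room for fingers. A seated sensor's centre is 18 above the bench.
- cradle_green: Green charging cradle, fixed: a green plate 153 (x) x 58 (y) x 4 mm thick with grey end walls and corner lips 12 above the bench. Origin: middle of its underside, at bench level. Pocket inside the lips 145 x 50: 10 to spare around a sensor. No side lip within 46 of the middle: room for fingers. A seated sensor's centre is 18 above the bench.
- tube_rack: Bystander: loose white wire rack with three capped test tubes, 62 (x) x 126 (y) x 120 mm high, origin at the centre of its underside. It stands to the right of the pile, near the robot.
- beaker: Bystander: loose small clear glass beaker, 60 in diameter, 70 mm high, origin at the centre of its underside. It stands to the left of the pile, near the robot.
Things that resemble listed ones, but are neither listed nor needed, are in the scene too. What is shaped like the part that bears red_center but orange is not meant.

How it is judged:
By the outcome, as a careful person would: the job done as asked, in the order asked, and still so for the second after the job is handed in, with the robot touching nothing.
It also fails if it takes over 102 s, if anything falls off the work surface, if the arm or the gripper's body presses on something with over 40 N, if the wrist force passes 120 N, or if a joint passes its speed limit or range.

## Working session

There is one attempt and no reset: what is moved stays moved. The work goes in short steps, Python scripts to look and compute and a tool call to move; the robot and the scene stay as the last step left them, time stands still between calls to the robot, and variables do not carry over. Pictures are saved under pics/ and viewed, at most 14 in all, crops included, and the job is handed in when it is done.

Besides the shell and the picture viewer there is one more tool, called as name(argument=value, ...) on one line, values as JSON. send_rows: Moves the arm, as the interface text tells. Its arguments: {"type":"object","properties":{"plan":{"type":"array","items":{"type":"number"}}},"required":["plan"]}

```bash
mkdir -p pics; cat > h.py <<'E'
import numpy as np, cv2
from workcell import robot
from scipy.spatial.transform import Rotation as R
def K(p): return np.array([[p["fx"],0,p["cx"]],[0,p["fy"],p["cy"]],[0,0,1.]])
def to_world(p,px,z):
    u=cv2.undistortPoints(np.array(px,float).reshape(-1,1,2),K(p),np.array(p["distortion"])).reshape(-1,2)
    T=np.array(p["world_from_camera"]); d=np.c_[u[:,0],-u[:,1],-np.ones(len(u))]@T[:3,:3].T
    o=T[:3,3]; return o+d*((z-o[2])/d[:,2])[:,None]
def save(p,n,crop=None,s=1):
    im=p["image"][:,:,::-1]
    if crop: x0,y0,x1,y1=crop; im=im[y0:y1,x0:x1]
    cv2.imwrite("pics/"+n,cv2.resize(im,None,fx=s,fy=s,interpolation=cv2.INTER_CUBIC))
def rect(mask,p,z):
    c=max(cv2.findContours(mask.astype(np.uint8),0,1)[0],key=cv2.contourArea).reshape(-1,2)
    w=to_world(p,c,z)[:,:2].astype(np.float32)
    (cx,cy),(a,b),t=cv2.minAreaRect(w)
    if a<b: a,b,t=b,a,t+90
    return [round(float(v),1) for v in (cx,cy,a,b,(t+90)%180-90)]
E
python3 - <<'E'
from h import *
o=robot.get_obs(); print({k:np.round(o[k],3) for k in("time_s","ee_pos","tcp_rot","width","contact_force")})
print(R.from_rotvec(o["tcp_rot"]).as_matrix().round(3))
for n in("top","scene"):
    p=robot.camera(n); save(p,n+"0.png",s=1.4); print(n,np.array(p["world_from_camera"]).round(2).tolist())
    for c in("yellow_center","blue_center","red_center","green_center","cradle_yellow","cradle_blue","cradle_red","cradle_green","tube_rack","beaker"):
        print(c,[(np.round(d["position"]).tolist(),round(d["confidence"],2)) for d in robot.boxes_of(c,p)])
        if n=="top":
            z=60 if c[:2] in("ye","bl") and "center" in c else 32 if "center" in c else 4
            print("   ",[(rect(d["mask"],p,z),round(d["confidence"],2)) for d in robot.silhouettes(c,p)])
E
```

```text
{'time_s': np.float64(0.0), 'ee_pos': array([ 164.098, -602.804,  303.278]), 'tcp_rot': array([-3.113, -0.416,  0.   ]), 'width': np.float64(85.35), 'contact_force': array([ 0.335, -0.197, -0.282])}
[[ 0.965  0.263 -0.   ]
 [ 0.263 -0.965  0.001]
 [-0.    -0.001 -1.   ]]
top [[0.03, 1.0, -0.09, 465.62], [-1.0, 0.02, -0.02, -16.72], [-0.02, 0.09, 1.0, 1110.92], [0.0, 0.0, 0.0, 1.0]]
yellow_center []
    [([435.8, 29.2, 123.0, 31.4, 63.4], 0.69)]
blue_center [([495.0, -2.0, 60.0], 0.86)]
    [([494.7, -0.8, 123.4, 30.1, 63.8], 0.88)]
red_center [([449.0, -14.0, 33.0], 0.78), ([790.0, 152.0, 25.0], 0.66)]
    [([785.8, 153.9, 130.2, 34.7, 50.6], 0.91), ([449.7, -15.0, 35.3, 28.8, -25.2], 0.72)]
green_center [([481.0, 42.0, 26.0], 0.8), ([513.0, -369.0, 1.0], 0.67)]
    [([480.1, 44.1, 36.4, 31.2, -24.9], 0.87)]
cradle_yellow [([480.0, 41.0, 26.0], 0.45)]
    [([663.9, -153.5, 155.4, 63.7, 69.6], 0.92), ([449.8, -16.4, 36.2, 29.6, -25.3], 0.36)]
cradle_blue [([625.0, 153.0, 5.0], 0.76)]
    [([625.9, 155.6, 156.0, 62.6, -68.4], 0.66)]
cradle_red [([514.0, -366.0, 0.0], 0.93), ([630.0, 15
[... 384 characters left out ...]
.0], 0.7)]
scene [[0.69, -0.52, 0.51, 1137.02], [0.72, 0.51, -0.47, -540.35], [-0.02, 0.69, 0.73, 920.76], [0.0, 0.0, 0.0, 1.0]]
yellow_center [([444.0, 23.0, 57.0], 0.87), ([518.0, 415.0, 1.0], 0.61)]
blue_center [([501.0, -12.0, 61.0], 0.9)]
red_center [([798.0, 152.0, 23.0], 0.87), ([497.0, -41.0, 28.0], 0.66), ([629.0, 153.0, 8.0], 0.36)]
green_center [([665.0, -156.0, 4.0], 0.62), ([533.0, 20.0, 29.0], 0.44)]
cradle_yellow [([665.0, -157.0, 4.0], 0.64), ([500.0, -10.0, 59.0], 0.27)]
cradle_blue [([630.0, 149.0, 8.0], 0.82)]
cradle_red [([515.0, -372.0, 7.0], 0.57)]
cradle_green [([520.0, 419.0, 2.0], 0.57)]
tube_rack []
beaker [([380.0, 239.0, 40.0], 0.57), ([667.0, -156.0, 3.0], 0.43)]
```

View pics/top0.png

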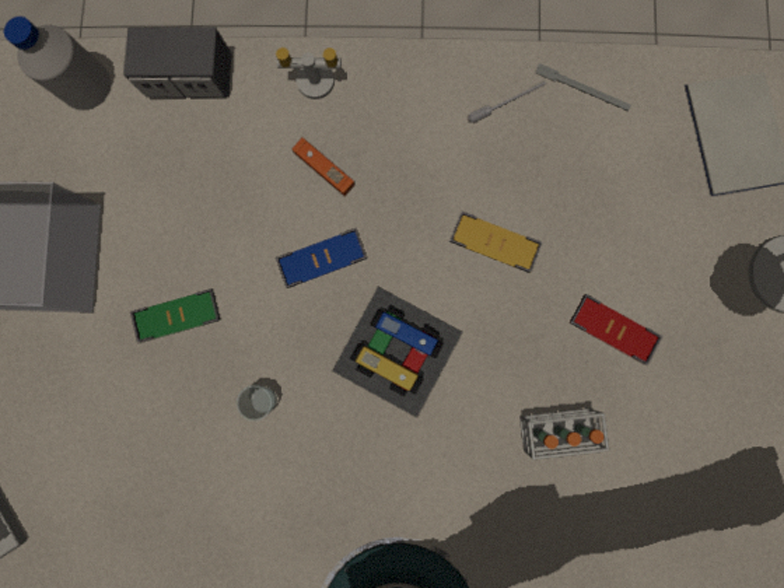

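View pics/scene0.png

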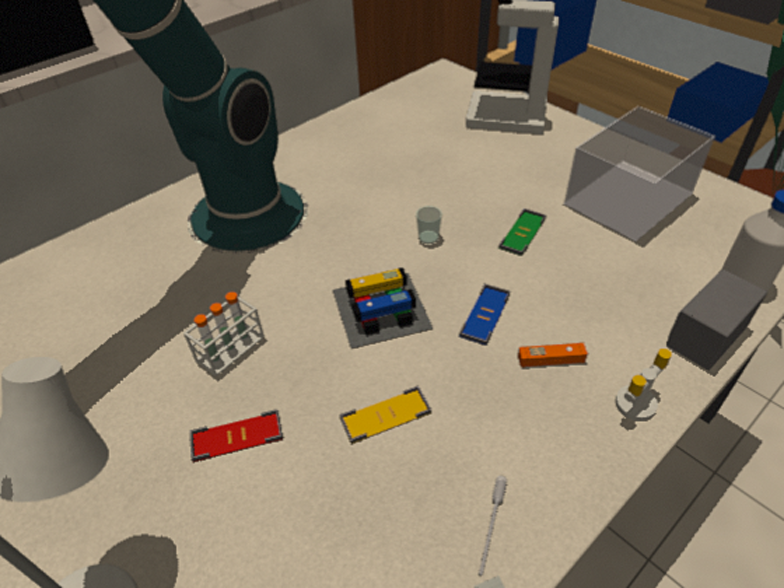

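Top picture (1.4x): the pile is at (400,350), with blue on top at (408,333), yellow on top at (388,370), green below at (381,342) and red below at (415,358). The cradles are green (175,316), blue (322,257), yellow (496,241) and red (615,329). There are two red candidates: the bar in the pile at (415,358) and the loose orange bar at (324,166). The one in the pile is meant, because it is red and lies under the upper two. I'll confirm that in a crop and compute the first move.

```bash
cat >> h.py <<'E'
def go(x,y,z,yaw):
    "tool-frame shift and turn (deg) from the present pose to a downward pose; yaw of tool x, mod 180 nearest"
    o=robot.get_obs(); R0=R.from_rotvec(o["tcp_rot"]); best=None
    for k in(0,180):
        c=np.radians(yaw+k); M=np.array([[np.cos(c),np.sin(c),0],[np.sin(c),-np.cos(c),0],[0,0,-1]])
        r=(R0.inv()*R.from_matrix(M)).as_rotvec(degrees=True)
        if best is None or np.linalg.norm(r)<np.linalg.norm(best): best=r
    s=R0.inv().apply(np.array([x,y,z])-o["ee_pos"])
    print("go",(x,y,z,yaw),"->",s.round(1),best.round(1),"| t",round(float(o["time_s"]),2),"pos",o["ee_pos"].round(1),"j7",round(o["joints"][6],2))
E
python3 - <<'E'
from h import *
p=robot.camera("top"); save(p,"crop.png",(190,80,350,310),2.5)
go(436,29,250,63.6)
E
```

```text
go (436, 29, 250, 63.6) -> [ 428.3 -538.4   53.9] [  0.    0.  -48.4] | t 1.65 pos [ 164.2 -603.1  303.9] j7 -0.05
```

View pics/crop.png

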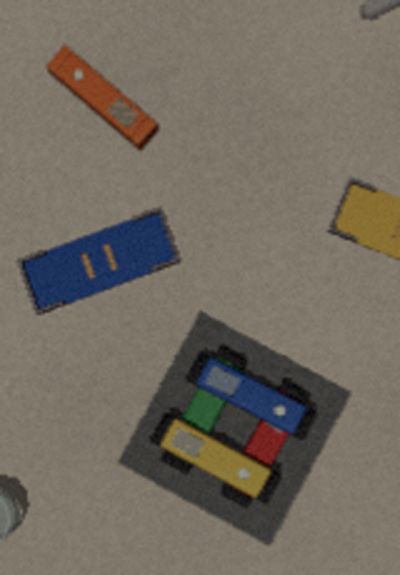

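The crop shows the pile's lower right bar at (267,442) is truly red and lies under the upper two. The bar at (105,97) is orange and alone, so it's the look-alike and I leave it. Moving above yellow.

send_rows(plan=[30,-40,0,0,0,-4,50,428,-538,54,0,0,-48.4,50,428,-538,54,0,0,-48.4,50,428,-538,54,0,0,-48.4,50,428,-538,54,0,0,-48.4,50,428,-538,54,0,0,-48.4,50,428,-538,54,0,0,-48.4,50,428,-538,54,0,0,-48.4,50,428,-538,54,0,0,-48.4,50,428,-538,54,0,0,-48.4,50,428,-538,54,0,0,-48.4,50,428,-538,54,0,0,-48.4,50,428,-538,54,0,0,-48.4,50,428,-538,54,0,0,-48.4,50,428,-538,54,0,0,-48.4,50,428,-538,54,0,0,-48.4,50,428,-538,54,0,0,-48.4,50,428,-538,54,0,0,-48.4,50,428,-538,54,0,0,-48.4,50,428,-538,54,0,0,-48.4,50])

```text
time_s: 3.65
ee_pos: [435.8, 27.9, 250.0]
tcp_rot: [2.67, 1.655, 0.0]
contact_force: [0.4, 0.2, -0.4]
width: 49.9
grasp_force: 0.0
```

```bash
python3 - <<'E'
from h import *
go(436,29,108,63.6)
o=robot.get_obs(); print(o["contact_force"],o["width"])
p=robot.camera("wrist"); save(p,"w1.png")
for c in("yellow_center","blue_center"): print(c,[(np.round(d["position"]).tolist(),round(d["confidence"],2)) for d in robot.boxes_of(c,p)],[rect(d["mask"],p,60) for d in robot.silhouettes(c,p)])
E
```

```text
go (436, 29, 108, 63.6) -> [  1.1  -0.3 142. ] [ 0.  0. -0.] | t 3.65 pos [435.8  27.9 250. ] j7 -0.75
[ 0.43274676  0.15216364 -0.35428012] 49.875226663805535
yellow_center [([441.0, 40.0, 61.0], 0.91)] [[438.4, 29.1, 124.8, 30.2, 62.7], [495.0, -1.8, 125.8, 35.1, 64.3]]
blue_center [([500.0, 9.0, 61.0], 0.97)] [[495.1, -1.8, 125.7, 34.3, 64.1]]
```

View pics/w1.png

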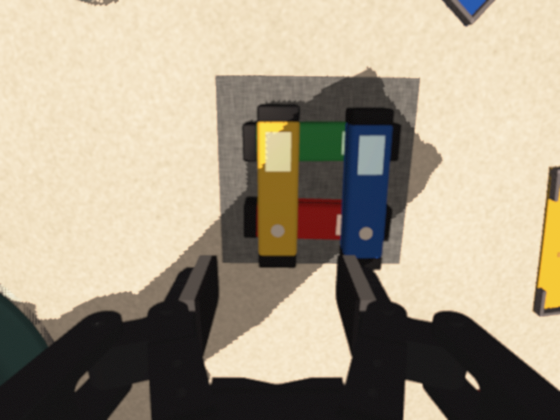

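The wrist view shows yellow at (278,185) between the fingers' lines and blue at (367,185), agreeing with the measurements to within 2 mm. Descend, grip and lift.

send_rows(plan=[1.5,0.6,45,0,0,0,50,1.5,0.6,90,0,0,0,50,1.5,0.6,120,0,0,0,50,1.5,0.6,135,0,0,0,50,1.5,0.6,142,0,0,0,50,1.5,0.6,142,0,0,0,20,1.5,0.6,142,0,0,0,20,1.5,0.6,142,0,0,0,20,1.5,0.6,142,0,0,0,20,1.5,0.6,142,0,0,0,20,1.5,0.6,142,0,0,0,20])

```text
time_s: 5.0
ee_pos: [437.3, 29.5, 108.4]
tcp_rot: [2.669, 1.655, 0.001]
contact_force: [-2.6, -1.1, 9.0]
width: 28.9
grasp_force: 60.5
```

```bash
python3 - <<'E'
from h import *
go(664,-154,200,69.6)
E
```

```text
go (664, -154, 200, 69.6) -> [-63.6 284.7 -91.4] [ 0. -0. -6.] | t 5.0 pos [437.3  29.5 108.4] j7 -0.99
```

send_rows(plan=[0,0,-15,0,0,0,20,0,0,-40,0,0,0,20,0,0,-70,0,0,0,20,0,0,-92,0,0,0,20,-3,15,-92,0,0,0,20,-10,45,-92,0,0,-1,20,-18,80,-92,0,0,-2,20,-27,120,-92,0,0,-3,20,-36,160,-92,0,0,-4,20,-45,200,-92,0,0,-5,20,-54,240,-92,0,0,-6,20,-60,270,-92,0,0,-6,20,-63.5,284.5,-92,0,0,-6,20,-63.5,284.5,-92,0,0,-6,20,-63.5,284.5,-92,0,0,-6,20])

```text
time_s: 6.5
ee_pos: [663.4, -153.7, 198.7]
tcp_rot: [-2.579, -1.793, 0.002]
contact_force: [-0.9, 0.4, -1.1]
width: 28.9
grasp_force: 59.5
```

```bash
python3 - <<'E'
from h import *
p=robot.camera("wrist"); save(p,"w2.png")
print([rect(d["mask"],p,6) for d in robot.silhouettes("cradle_yellow",p)])
go(664,-154,80.5,69.6)
E
```

```text
[[686.8, -96.6, 59.6, 24.6, -21.1]]
go (664, -154, 80.5, 69.6) -> [ -0.5   1.1 118.9] [-0.   0.   0.1] | t 6.6 pos [ 663.3 -153.2  199.4] j7 -0.45
```

View pics/w2.png

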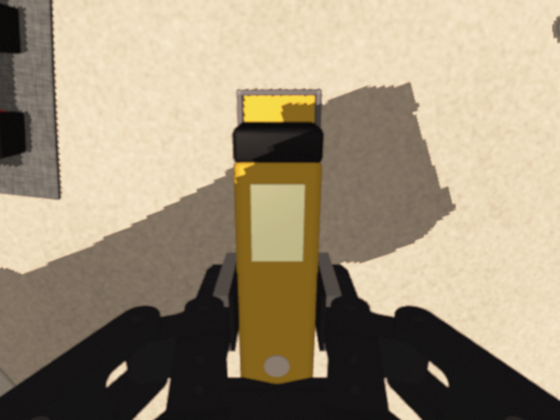

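The bar is held, and the yellow cradle's far end at (279,92) lines up with it, so the place is right to within about 3 mm. Lowering and releasing.

send_rows(plan=[-0.5,1,40,0,0,0,20,-0.5,1,75,0,0,0,20,-0.5,1,98,0,0,0,20,-0.5,1,108,0,0,0,20,-0.5,1,113,0,0,0,20,-0.5,1,116,0,0,0,20,-0.5,1,118,0,0,0,20,-0.5,1,119,0,0,0,20,-0.5,1,119,0,0,0,20,-0.5,1,119,0,0,0,28,-0.5,1,119,0,0,0,32,-0.5,1,119,0,0,0,40,-0.5,1,119,0,0,0,50,-0.5,1,119,0,0,0,50,-0.5,1,110,0,0,0,50,-0.5,1,80,0,0,0,50,-0.5,1,40,0,0,0,50,-0.5,1,0,0,0,0,50])

```text
time_s: 8.4
ee_pos: [664.3, -154.3, 201.7]
tcp_rot: [-2.579, -1.794, 0.0]
contact_force: [0.8, 0.3, -0.1]
width: 50.3
grasp_force: 0.0
```

```bash
python3 - <<'E'
from h import *
p=robot.camera("top"); save(p,"t1.png",(190,110,450,300),2.5)
print([rect(d["mask"],p,32) for d in robot.silhouettes("yellow_center",p)])
print([rect(d["mask"],p,60) for d in robot.silhouettes("blue_center",p)])
go(495,-1.3,200,63.8)
E
```

```text
[[672.8, -122.8, 55.4, 34.9, 69.5]]
[[493.8, -1.4, 121.4, 29.3, 64.9]]
go (495, -1.3, 200, 63.8) -> [  84.3 -213.3    2.4] [ 0.3 -0.   5.8] | t 8.55 pos [ 665.6 -154.6  203.4] j7 -0.45
```

View pics/t1.png

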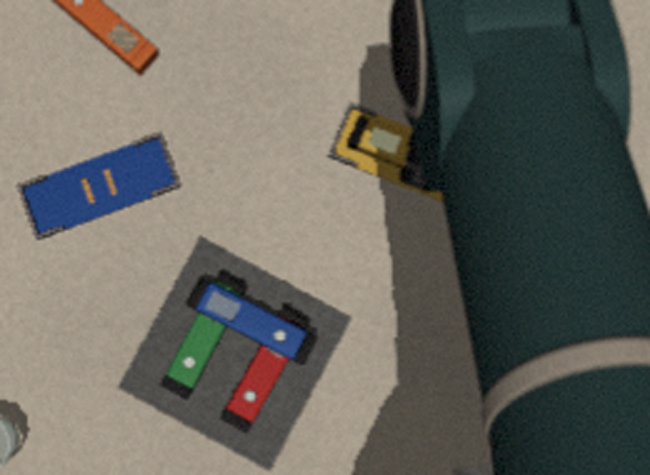

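Yellow lies in its cradle at (385,140), partly behind the arm, and the rest of the pile is undisturbed. Next is blue: move over, descend and grip.

send_rows(plan=[15,-40,2.5,0,0,1,50,33,-85,2.5,0,0,3,50,52,-130,2.5,0,0,5,50,70,-175,2.5,0,0,5.8,50,84,-213,2.5,0,0,5.8,50,84,-213,2.5,0,0,5.8,50,84,-213,40,0,0,5.8,50,84,-213,70,0,0,5.8,50,84,-213,87,0,0,5.8,50,84,-213,94,0,0,5.8,50,84,-213,94,0,0,5.8,50,84,-213,94,0,0,5.8,20,84,-213,94,0,0,5.8,20,84,-213,94,0,0,5.8,20,84,-213,94,0,0,5.8,20,84,-213,94,0,0,5.8,20,84,-213,94,0,0,5.8,20])

```text
time_s: 10.25
ee_pos: [494.6, -1.6, 106.9]
tcp_rot: [2.666, 1.66, 0.002]
contact_force: [-0.8, -0.1, 8.1]
width: 28.9
grasp_force: 60.3
```

```bash
python3 - <<'E'
from h import *
go(626,154.5,200,111.6)
E
```

```text
go (626, 154.5, 200, 111.6) -> [198.2  49.2 -92.9] [  0.1   0.  -47.8] | t 10.25 pos [494.6  -1.6 106.9] j7 -0.9
```

send_rows(plan=[0,0,-15,0,0,0,20,0,0,-40,0,0,0,20,0,0,-70,0,0,0,20,0,0,-92,0,0,0,20,15,4,-92,0,0,-4,20,40,10,-92,0,0,-10,20,70,17,-92,0,0,-17,20,100,25,-92,0,0,-24,20,130,32,-92,0,0,-31,20,160,40,-92,0,0,-38,20,185,46,-92,0,0,-44,20,198,49,-92,0,0,-47.8,20,198,49,-92,0,0,-47.8,20,198,49,-92,0,0,-47.8,20])

```text
time_s: 11.65
ee_pos: [625.1, 154.0, 198.6]
tcp_rot: [1.768, 2.597, -0.0]
contact_force: [-0.1, 0.5, -2.2]
width: 29.3
grasp_force: 59.6
```

```bash
python3 - <<'E'
from h import *
p=robot.camera("wrist"); save(p,"w3.png")
print([rect(d["mask"],p,6) for d in robot.silhouettes("cradle_blue",p)])
go(626,154.5,80,111.6)
E
```

```text
[[604.9, 212.7, 59.3, 26.0, 19.5]]
go (626, 154.5, 80, 111.6) -> [  0.7   1.3 118.5] [-0.   0.  -0.1] | t 11.75 pos [625.  153.5 198.5] j7 -0.31
```

View pics/w3.png

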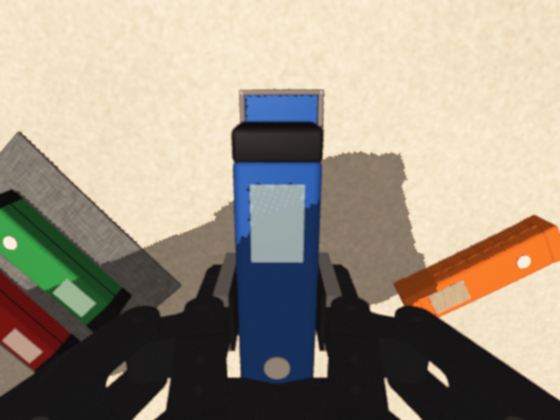

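Blue is held and the cradle end at (281,92) lines up. Lower and release.

send_rows(plan=[0.7,1.5,40,0,0,0,20,0.7,1.5,75,0,0,0,20,0.7,1.5,98,0,0,0,20,0.7,1.5,108,0,0,0,20,0.7,1.5,113,0,0,0,20,0.7,1.5,116,0,0,0,20,0.7,1.5,118,0,0,0,20,0.7,1.5,119.5,0,0,0,20,0.7,1.5,119.5,0,0,0,20,0.7,1.5,119.5,0,0,0,28,0.7,1.5,119.5,0,0,0,32,0.7,1.5,119.5,0,0,0,40,0.7,1.5,119.5,0,0,0,50,0.7,1.5,119.5,0,0,0,50,0.7,1.5,110,0,0,0,50,0.7,1.5,80,0,0,0,50,0.7,1.5,40,0,0,0,50,0.7,1.5,0,0,0,0,50])

```text
time_s: 13.55
ee_pos: [626.1, 155.8, 199.7]
tcp_rot: [-1.764, -2.599, 0.0]
contact_force: [0.2, -0.9, -0.1]
width: 50.1
grasp_force: 0.0
```

```bash
python3 - <<'E'
from h import *
p=robot.camera("top"); save(p,"t2.png",(190,110,450,300),2.5)
for c,z in(("blue_center",32),("yellow_center",32),("red_center",32),("green_center",32),("cradle_yellow",5)): print(c,[(rect(d["mask"],p,z),round(d["confidence"],2)) for d in robot.silhouettes(c,p)])
print(robot.get_obs()["tcp_rot"])
E
```

```text
blue_center []
yellow_center [([660.9, -151.6, 124.3, 35.5, 68.8], 0.84)]
red_center [([786.3, 154.0, 129.0, 32.2, 50.2], 0.67)]
green_center []
cradle_yellow [([663.5, -154.6, 152.6, 63.7, 68.5], 0.74)]
[-1.76499417e+00 -2.59826454e+00  1.31154663e-03]
```

View pics/t2.png

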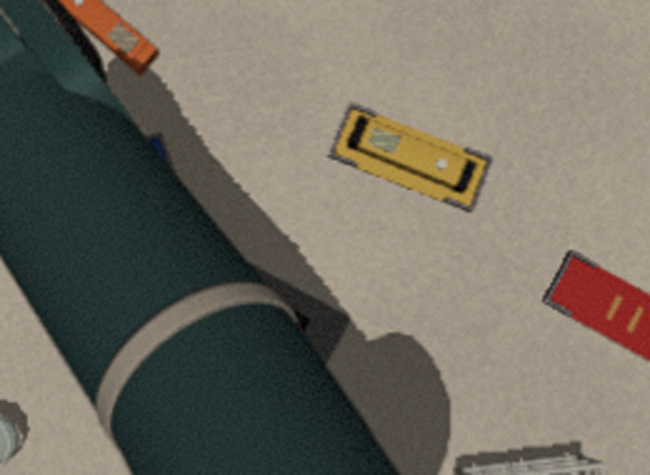

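Yellow sits neatly inside its cradle at (412,155). Blue is hidden behind the arm. Next is green: hover over it and measure with the wrist camera.

```bash
python3 - <<'E'
from h import *
go(480,44.8,220,153.8)
E
```

```text
go (480, 44.8, 220, 153.8) -> [ -49.  -176.7  -22.4] [ -0.1  -0.  -42.2] | t 13.85 pos [626.2 155.4 197.4] j7 -0.31
```

send_rows(plan=[-10,-35,-20,0,0,-8,50,-20,-75,-22,0,0,-16,50,-33,-120,-22,0,0,-24,50,-45,-160,-22,0,0,-32,50,-49,-177,-22,0,0,-40,50,-49,-177,-22,0,0,-42,50,-49,-177,-22,0,0,-42,50,-49,-177,-22,0,0,-42,50])

```text
time_s: 14.65
ee_pos: [480.5, 45.4, 219.7]
tcp_rot: [-0.719, -3.058, -0.001]
contact_force: [-0.2, -0.6, -0.0]
width: 50.0
grasp_force: 0.0
```

```bash
python3 - <<'E'
from h import *
p=robot.camera("wrist"); save(p,"w4.png")
q=robot.camera("top")
for c in("green_center","red_center"): print(c,[(rect(d["mask"],p,32),round(d["confidence"],2)) for d in robot.silhouettes(c,p)])
for c in("blue_center",): print(c,[(rect(d["mask"],q,32),round(d["confidence"],2)) for d in robot.silhouettes(c,q)])
print([(rect(d["mask"],q,5),round(d["confidence"],2)) for d in robot.silhouettes("cradle_blue",q)])
go(480,44.8,80.5,153.8)
E
```

```text
green_center [([481.9, 42.4, 125.8, 30.4, -26.3], 0.89)]
red_center [([452.8, -15.5, 125.7, 34.5, -28.2], 0.87), ([606.1, 156.5, 120.5, 60.8, -68.1], 0.67)]
blue_center [([623.5, 155.6, 125.1, 34.4, -70.1], 0.57)]
[([626.0, 155.1, 155.3, 61.7, -68.1], 0.82)]
go (480, 44.8, 80.5, 153.8) -> [-1.000e-01 -5.000e-01  1.393e+02] [ 0.  -0.  -0.2] | t 14.95 pos [480.1  45.3 219.8] j7 0.5
```

View pics/w4.png

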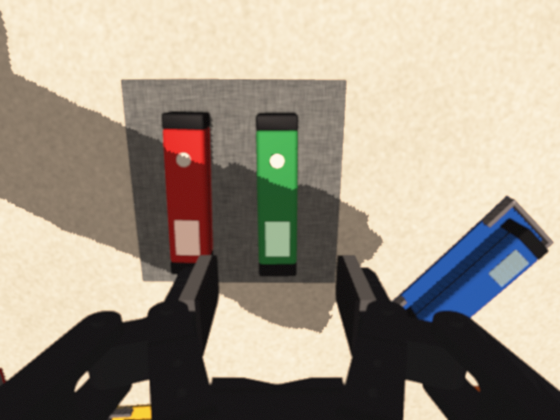

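The wrist view shows green at (277,195) between the fingers and red at (187,195). The blue bar looks seated in its cradle. Descend and grip green.

send_rows(plan=[-1.5,-0.5,40,0,0,0,50,-1.5,-0.5,80,0,0,0,50,-1.5,-0.5,110,0,0,0,50,-1.5,-0.5,127,0,0,0,50,-1.5,-0.5,135,0,0,0,50,-1.5,-0.5,138,0,0,0,50,-1.5,-0.5,138,0,0,0,20,-1.5,-0.5,138,0,0,0,20,-1.5,-0.5,138,0,0,0,20,-1.5,-0.5,138,0,0,0,20,-1.5,-0.5,138,0,0,0,20,-1.5,-0.5,138,0,0,0,20])

```text
time_s: 16.15
ee_pos: [481.6, 43.8, 82.8]
tcp_rot: [0.717, 3.057, 0.0]
contact_force: [-2.3, 0.1, 8.9]
width: 28.8
grasp_force: 60.3
```

```bash
python3 - <<'E'
from h import *
go(516,415.5,200,106.5)
E
```

```text
go (516, 415.5, 200, 106.5) -> [ 134.2  348.4 -117.2] [ 0.1  0.1 47.1] | t 16.15 pos [481.6  43.8  82.8] j7 0.29
```

send_rows(plan=[0,0,-15,0,0,0,20,0,0,-40,0,0,0,20,0,0,-75,0,0,0,20,0,0,-105,0,0,0,20,5,14,-117,0,0,2,20,16,42,-117,0,0,6,20,30,77,-117,0,0,11,20,43,112,-117,0,0,16,20,57,147,-117,0,0,21,20,70,182,-117,0,0,26,20,84,217,-117,0,0,31,20,97,252,-117,0,0,36,20,111,287,-117,0,0,41,20,122,317,-117,0,0,45,20,131,340,-117,0,0,47,20,134,348.5,-117,0,0,47,20,134,348.5,-117,0,0,47,20,134,348.5,-117,0,0,47,20])

```text
time_s: 17.95
ee_pos: [516.1, 414.4, 198.9]
tcp_rot: [1.877, 2.519, -0.001]
contact_force: [-0.2, -0.9, -0.3]
width: 29.3
grasp_force: 59.3
```

```bash
python3 - <<'E'
from h import *
p=robot.camera("wrist"); save(p,"w5.png")
print([rect(d["mask"],p,6) for d in robot.silhouettes("cradle_green",p)])
go(516,415.5,82,106.5)
E
```

```text
[[500.2, 472.5, 59.9, 28.8, 13.8]]
go (516, 415.5, 82, 106.5) -> [  1.6   0.  117. ] [0.  0.  0.1] | t 18.05 pos [516.4 414.1 199. ] j7 -0.82
```

View pics/w5.png

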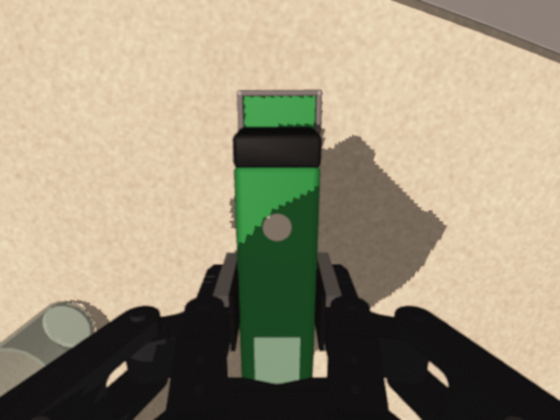

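Green is held and the cradle end at (279,92) lines up. The bar sits about 2 mm short lengthwise, so I add that. Lower and release.

send_rows(plan=[3,0,40,0,0,0,20,3,0,75,0,0,0,20,3,0,97,0,0,0,20,3,0,107,0,0,0,20,3,0,112,0,0,0,20,3,0,115,0,0,0,20,3,0,116.5,0,0,0,20,3,0,118,0,0,0,20,3,0,118,0,0,0,20,3,0,118,0,0,0,28,3,0,118,0,0,0,32,3,0,118,0,0,0,40,3,0,118,0,0,0,50,3,0,118,0,0,0,50,3,0,110,0,0,0,50,3,0,80,0,0,0,50,3,0,40,0,0,0,50,3,0,0,0,0,0,50])

```text
time_s: 19.85
ee_pos: [514.7, 418.4, 200.6]
tcp_rot: [-1.876, -2.519, 0.001]
contact_force: [0.6, -0.2, 0.6]
width: 50.1
grasp_force: 0.0
```

```bash
python3 - <<'E'
from h import *
p=robot.camera("top")
for c in("red_center","blue_center"): print(c,[(rect(d["mask"],p,32),round(d["confidence"],2)) for d in robot.silhouettes(c,p)])
go(451,-16,200,153.5)
E
```

```text
red_center [([449.7, -15.0, 124.0, 31.5, -28.2], 0.86), ([786.2, 154.1, 129.3, 32.5, 50.5], 0.77), ([332.9, -272.1, 146.5, 76.4, -82.8], 0.5)]
blue_center [([623.3, 156.4, 128.3, 37.6, -70.1], 0.6)]
go (451, -16, 200, 153.5) -> [-398.5 -186.5    0.7] [  0.3   0.  -46.9] | t 20.0 pos [515.6 419.2 202.1] j7 -0.82
```

send_rows(plan=[-32,-15,0,0,0,-4,50,-70,-33,0,0,0,-9,50,-110,-51,0,0,0,-14,50,-150,-70,0,0,0,-19,50,-190,-89,0,0,0,-24,50,-230,-108,0,0,0,-29,50,-270,-126,0,0,0,-34,50,-310,-145,0,0,0,-39,50,-345,-161,0,0,0,-43,50,-380,-178,0,0,0,-46,50,-398.5,-186.5,0,0,0,-47,50,-398.5,-186.5,0,0,0,-47,50,-398.5,-186.5,0,0,0,-47,50])

```text
time_s: 21.3
ee_pos: [450.2, -16.8, 198.7]
tcp_rot: [-0.718, -3.058, -0.0]
contact_force: [0.7, 0.2, -0.3]
width: 50.1
grasp_force: 0.0
```

```bash
python3 - <<'E'
from h import *
p=robot.camera("wrist")
print([(rect(d["mask"],p,32),round(d["confidence"],2)) for d in robot.silhouettes("red_center",p)])
q=robot.camera("top"); print([(rect(d["mask"],q,32),round(d["confidence"],2)) for d in robot.silhouettes("green_center",q)])
go(450.5,-15.5,81.5,153)
E
```

```text
[([451.5, -17.4, 126.1, 29.9, -28.3], 0.82)]
[([513.9, 412.8, 131.4, 32.9, -74.3], 0.72)]
go (450.5, -15.5, 81.5, 153) -> [  0.    0.3 117.4] [ 0.  -0.   0.7] | t 21.5 pos [450.4 -15.8 198.9] j7 0.62
```

send_rows(plan=[-0.8,0,40,0,0,1.5,50,-0.8,0,75,0,0,1.5,50,-0.8,0,100,0,0,1.5,50,-0.8,0,111,0,0,1.5,50,-0.8,0,116,0,0,1.5,50,-0.8,0,117.5,0,0,1.5,50,-0.8,0,117.5,0,0,1.5,20,-0.8,0,117.5,0,0,1.5,20,-0.8,0,117.5,0,0,1.5,20,-0.8,0,117.5,0,0,1.5,20,-0.8,0,117.5,0,0,1.5,20,-0.8,0,117.5,0,0,1.5,20])

```text
time_s: 22.7
ee_pos: [451.6, -17.1, 82.5]
tcp_rot: [0.757, 3.047, 0.0]
contact_force: [-2.5, 1.0, 7.9]
width: 28.9
grasp_force: 59.5
```

```bash
python3 - <<'E'
from h import *
go(512,-368,220,62)
E
```

```text
go (512, -368, 220, 62) -> [-217.7 -281.8 -137.3] [ -0.    0.1 -89.9] | t 22.7 pos [451.6 -17.1  82.5] j7 0.38
```

The helper's turn of -90° would take joint 7 to its limit, so I use the equal grasp at +90°.

send_rows(plan=[0,0,-15,0,0,0,20,0,0,-40,0,0,0,20,0,0,-75,0,0,0,20,0,0,-110,0,0,0,20,-7,-8,-132,0,0,3,20,-20,-25,-137,0,0,8,20,-39,-51,-137,0,0,15,20,-59,-76,-137,0,0,23,20,-78,-101,-137,0,0,31,20,-98,-127,-137,0,0,39,20,-118,-152,-137,0,0,47,20,-137,-178,-137,0,0,55,20,-157,-203,-137,0,0,63,20,-176,-228,-137,0,0,71,20,-196,-254,-137,0,0,79,20,-211,-273,-137,0,0,86,20,-217.5,-282,-137,0,0,90,20,-217.5,-282,-137,0,0,90,20,-217.5,-282,-137,0,0,90,20])

```text
time_s: 24.6
ee_pos: [511.0, -368.0, 217.8]
tcp_rot: [-2.69, -1.622, 0.001]
contact_force: [0.7, 0.4, -0.9]
width: 28.9
grasp_force: 59.6
```

```bash
python3 - <<'E'
from h import *
p=robot.camera("wrist"); save(p,"w6.png")
print([rect(d["mask"],p,6) for d in robot.silhouettes("cradle_red",p)])
go(512,-368,81.5,62)
E
```

```text
[[544.0, -315.5, 60.9, 30.1, -29.5]]
go (512, -368, 81.5, 62) -> [ -0.2   0.9 136.7] [-0.  -0.   0.2] | t 24.7 pos [ 511.3 -367.4  218.2] j7 -0.18
```

View pics/w6.png

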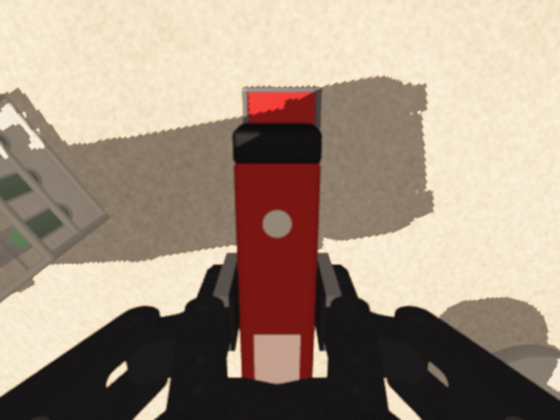

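Red is held. The cradle end at (283,92) lies about 3 mm to the right, so I correct by 2 mm and 1°. Lower and release.

send_rows(plan=[0,2.5,40,0,0,1,20,0,2.5,80,0,0,1,20,0,2.5,110,0,0,1,20,0,2.5,125,0,0,1,20,0,2.5,131,0,0,1,20,0,2.5,134,0,0,1,20,0,2.5,136,0,0,1,20,0,2.5,137,0,0,1,20,0,2.5,137,0,0,1,20,0,2.5,137,0,0,1,28,0,2.5,137,0,0,1,32,0,2.5,137,0,0,1,40,0,2.5,137,0,0,1,50,0,2.5,137,0,0,1,50,0,2.5,125,0,0,1,50,0,2.5,90,0,0,1,50,0,2.5,45,0,0,1,50,0,2.5,0,0,0,1,50])

```text
time_s: 26.5
ee_pos: [513.5, -368.9, 220.6]
tcp_rot: [-2.704, -1.598, -0.0]
contact_force: [0.8, 0.3, 0.6]
width: 49.9
grasp_force: 0.0
```

send_rows(plan=[-20,5,0,0,0,0,50,-60,10,-20,0,0,0,50,-100,10,-40,0,0,0,50,-140,10,-60,0,0,0,50,-180,10,-80,0,0,0,50,-200,10,-80,0,0,0,50,-200,10,-80,0,0,0,50])

```text
time_s: 27.2
ee_pos: [423.5, -552.0, 298.8]
tcp_rot: [2.708, 1.591, -0.001]
contact_force: [0.1, 0.7, 0.1]
width: 50.2
grasp_force: 0.0
```

```bash
python3 - <<'E'
from h import *
p=robot.camera("top"); save(p,"t3.png",(80,100,500,370),1.9)
for k in("yellow","blue","red","green"):
    print(k,[(rect(d["mask"],p,32)) for d in robot.silhouettes(k+"_center",p)],[(rect(d["mask"],p,6)) for d in robot.silhouettes("cradle_"+k,p)])
for c in("tube_rack","beaker"): print(c,[rect(d["mask"],p,4) for d in robot.silhouettes(c,p)])
E
```

```text
yellow [[660.6, -152.2, 122.4, 34.9, 68.5], [623.0, 155.8, 126.1, 35.7, -67.8]] [[662.8, -154.4, 151.8, 59.0, 69.0]]
blue [[623.1, 155.4, 125.2, 35.3, -68.0], [658.5, -151.3, 147.8, 59.8, 69.6]] [[626.4, 155.9, 153.6, 61.2, -68.7]]
red [[786.7, 154.6, 130.3, 34.6, 50.9], [510.9, -365.7, 133.1, 36.8, 60.5]] [[329.3, -277.5, 148.4, 78.0, -82.2], [511.4, -367.9, 158.1, 62.8, 61.8]]
green [[513.4, 413.7, 132.3, 34.0, -72.7]] [[515.1, 415.8, 156.7, 60.5, -73.7]]
tube_rack [[329.6, -279.4, 147.3, 77.9, -82.5]]
beaker [[368.9, 261.3, 71.1, 61.7, -61.8]]
```

View pics/t3.png

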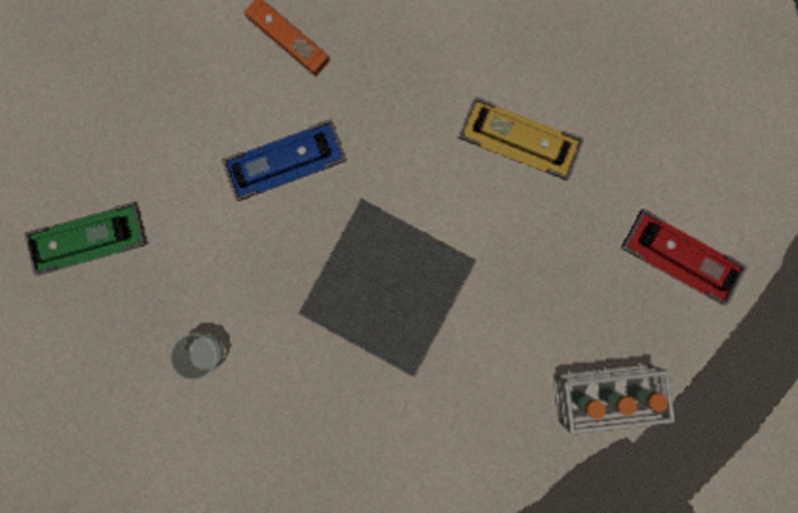

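All four sensors lie inside the cradles of their own colour: green (85,238), blue (285,160), yellow (522,138) and red (690,255). Their centres are within 4 mm of the cradle centres. The rack and beaker have not moved. Handing in.

```bash
python3 -c "
from workcell import robot
print(robot.job_done())"
```

```text
the job is handed in; nothing more can be done
None
```

I moved all four sensors into the cradles of their own colours, yellow and blue before green and red, left the rack and beaker where they stood, and handed the job in at about 28 s.

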